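# Prop the wiring gate open on its stay bar

### The arm

A 7-joint arm with a two-finger parallel gripper is mounted at the origin on the work surface. World frame = base frame: x ahead of the robot, y to its left, z up, the work surface at z = 0. Lengths are in m, angles in rad, forces in N, time in s.
With the tool pointing down it reaches from about 0.35 to 0.9 m from the base axis. Payload 19.9 kg.
Tool frame: the origin (TCP) lies midway between the tips of the shut fingers; the grasp point (between the pads) lies 19 mm behind it; z points along the fingers, y is the direction in which the jaws open and shut (so a half turn about z gives the same grasp; the last joint's range is limited). The gripper opens to 85 mm and grips with 20 to 120 N. Pads are 22 mm wide; open, the fingers measure 114 mm over their backs; the gripper's body (76 mm by 85 mm) begins 54 mm behind the grasp point. The pads swing forward as they close: fully open they stand 13 mm farther back than shut.
Start: joints at [-1.187, 0.417, -0.01, 1.614, 0.005, 1.111, -0.053], TCP at [0.258, 0.569, 0.231] pointing down, gripper open.
Joint ranges: [-2.81, 2.81], [-0.39, 2.02], [-1.27, 1.25], [0.06, 2.57], [-1.19, 4.33], [0.19, 2], [-2.82, 2.82]. Speed limits (rad/s): [1.89, 1.89, 2.39, 2.39, 3.01, 3.01, 3.01].

### API

Orientations are given as a rotation vector (axis times angle).
In Python, from rig import get_obs, viewer, finish_job gives the robot as it stands.
- The arm moves only by the shell command python3 -m crank 'ROWS' [OPENING]. ROWS is JSON, a list of rows, each a list of 2 entries, a list of its own where there are three numbers: the shift along the tool's x, y, z in m, then the turn about the tool's z in degrees. In form: [[[tx, ty, tz], turn], ...]. A call has exactly 8 rows; each row is the pose to reach, as a shift and turn from the pose commanded when the call began, along the tool's axes at that moment; what a row does not reach only later rows make up. A row lasts 1/8 s, in which the tool goes at most 62.5 mm and 10.7 degrees, less where a joint would pass 70% of its speed; a pose out of reach is approached as far as the arm can. A call with a gripper value outside its range is refused whole. OPENING is the opening, from -1 (shut) to 1 (fully open), set as the call begins (- or left out, the last holds). The fingers move at their own pace and stop on an object; the grip force is fixed at half the most. Time passes only in rows, so rows that repeat a pose let the fingers close, or fill a call up. It gives the time, the measured TCP pose, the force and the opening at its end, in the units of the state.
- get_obs(): the state, without advancing time (a new reading comes with each control period).
- viewer.read_camera(name): name is "scene" or "side" or "wrist"; returns a dict with "image" (420x560x3 uint8, blue, green, red), "range_z" (420x560 float32, m along the optical axis (not along the pixel's ray), 0 where there is no reading), "camera_matrix" (3x3 intrinsics, pixels), "k1" (the pictures are not rectified: a ray, as slopes to the right and down, at radius r is drawn at 1 + k1 r^2 times it, then the intrinsics apply), "extrinsics" (4x4, takes a point from world to camera coordinates). Camera axes: x right, y up, looking along -z (the intrinsics and any distortion apply to the point x, -y, -z); pixel columns grow to the right and rows downward; lengths in m; the calibration is good to about 2 mm. A picture is of the moment at which its call begins.
- finish_job(): hands the job in, once; it reports no verdict.
The state is a dict: "time_s": time; "qpos": joint angles; "qvel": joint speeds; "tau": joint torques, N m; "eef_pos": TCP position; "ee_rot": TCP orientation; "contact_force": force on the tool from outside, world axes, zero at the start; "torque": the same for the moment, N m; "grip_width": opening from 0.0 (shut) to 1.0 (fully open).
Only numpy, scipy, OpenCV 4.12 (cv2) and the standard library are available. Lean on these libraries where they do the work, as an engineer would, in place of code of your own. Each camera call takes 0.05 s, during which the arm holds its last target.

### The job

Swing the wiring rack's gate further out and prop it there: lift the stay bar by its knob and drop the third (middle) of its five holes over the peg on top of the rack, so that the bar lies fully down with the peg through that hole. The peg is clamped somewhere along a short slot, so feel for it. Let go of everything, and leave the other things on the bench and on the rack where they are.

Things in the scene. Friction and masses are not known exactly. Their poses are not given: they have to be found in the camera images.
- rack: Open-fronted wiring rack of plywood and aluminium, screwed to the bench, 150 mm deep, 310 mm wide, 190 mm high. Origin: middle of its front face at bench level. x points into the rack (away from the front, across its flat top plate), y along the front face towards the gate's hinge side, z up. The peg stands on the top plate, near its front edge.
- gate (a joint): Angle of the swing-out gate (rad): a flat panel of 284 mm by 12 mm carrying connector strips, from 30 to 186 mm above the bench, hinged on an upright axis at the +y end of the rack's front. 0 = closed along the front (running from the hinge to -y of the rack); it grows as the free end swings out of the front, clockwise seen from above; limit 1.3. It has a little hinge friction (about 0.12 N m) and stays where it is left.
- gate_hinge (a point): Point on the gate's upright hinge axis at the height of the stay bar (200 mm above the bench). In the rack's frame at x = -8, y = 147 mm.
- pivot (a point): Pivot of the stay bar, on the top edge of the gate, 130 mm from the hinge axis along the gate; mid-thickness of the level bar, 200 mm above the bench. The bar swings freely here about the upright axis (friction 0.02 N m) and its free end can also be lifted.
- swivel (a joint): Angle of the stay bar about the upright axis at its pivot, relative to the gate (rad). 0 = the bar lies along the gate pointing from the hinge towards the gate's free end; it grows anticlockwise seen from above, towards the rack's top (limits -0.3 to 2.6).
- stay (a joint): Lift angle of the stay bar (rad): 0 = level, resting on its stop (it may sag some 0.01 below; its underside then 197.5 mm above the bench); grows as the knob end is lifted, up to 0.5. It falls back level by its weight when let go (bar and knob together about 140 g).
- third_hole (a point): Middle of the third of the stay bar's five holes. The bar is aluminium, 22 mm wide, 5 mm thick; its holes, 10.5 mm across, are 130, 155, 180, 205 and 230 mm from the pivot along the bar. The third (middle) one, 180 mm from the pivot, is 82 mm from the knob.
- stay_knob (a point): Centre of the round black upright knob on the stay bar's free end, 262 mm from the pivot, to grip: 18 mm in diameter, 30 mm tall (15 mm above and below this point), on a 10 mm stem; this point is 25.5 mm above the bar's mid-thickness. The knob is fixed to the bar; the fingers can grip it at any yaw, but as the bar swings the round knob rolls between fingers that do not turn with it.
- slot_middle (a point): Middle of the keeper's slot on the rack's top plate, at the height of the level bar's underside. The upright steel peg, 8 mm in diameter with a round top, is clamped up to 8 mm either way from this point along the slot, which runs along the rack's y; exactly where is not measured. The peg does not move; its top is 209.5 mm above the bench, 12 mm above the level bar's underside. In the rack's frame the point is at x = 22, y = -85 mm. This point's axes are the rack's.
- strip_a: Bystander: beige connector strip, 110 x 16 x 19 mm, lying on the bench in front of the rack, under the gate's swing. Origin: centre of its underside.
- strip_b: Bystander: beige connector strip, 85 x 16 x 19 mm, lying on the rack's top plate towards its rear. Origin: centre of its underside.
- flux: Bystander: small amber bottle, 28 mm in diameter, 55 mm tall, standing on the rack's top plate near the hinge side. Origin: centre of its underside.
- reel: Bystander: solder reel, 64 mm in diameter, 42 mm tall, standing on the bench beside the rack. Origin: centre of its underside.
- crimper: Bystander: crimping pliers, about 230 mm long, lying on the bench. Origin: under their middle.
- driver: Bystander: screwdriver, 170 mm long, lying on the bench. Origin: on the bench under it.
- tub: Bystander: clear open tub of connectors, 130 x 100 x 45 mm. Origin: centre of its underside.
- cup: Bystander: black plastic cup, 48 mm in diameter, 50 mm tall. Origin: centre of its underside.

How it is judged:
By the outcome, as a careful person would: the job done as asked, in the order asked, and still so for the second after the job is handed in, with the robot touching nothing.
It also fails if it takes over 56 s, if anything falls off the work surface, if the arm or the gripper's body presses on something with over 40 N, if the wrist force passes 120 N, or if a joint passes its speed limit or range.

## Working session

There is one attempt and no reset: what is moved stays moved. The work goes in short steps, Python scripts to look and compute and a shell command to move; the robot and the scene stay as the last step left them, time stands still between calls to the robot, and variables do not carry over. Pictures are saved under pics/ and viewed, and the job is handed in when it is done.

```bash
ls; mkdir -p pics; cat > h.py <<'E'
import numpy as np,cv2,json
from rig import get_obs,viewer
def snap(name,fn):
    d=viewer.read_camera(name); cv2.imwrite(f'pics/{fn}.png',d['image']); 
    np.savez(f'pics/{fn}.npz',**{k:np.array(v) for k,v in d.items()}); return d
def load(fn): return dict(np.load(f'pics/{fn}.npz'))
def ray(d,u,v):
    K=d['camera_matrix'];k1=float(d['k1'])
    x=(u-K[0,2])/K[0,0];y=(v-K[1,2])/K[1,1]
    p=cv2.undistortPoints(np.array([[[u,v]]],float),K,np.array([k1,0,0,0,0.]))[0,0]
    E=d['extrinsics'];R=E[:3,:3];t=E[:3,3]
    dr=R.T@np.array([p[0],-p[1],-1.]);return -R.T@t,dr
def atz(d,u,v,z):
    c,r=ray(d,u,v);return c+r*(z-c[2])/r[2]
def dep(d,u,v):
    c,r=ray(d,u,v);return c+r*float(d['range_z'][int(round(v)),int(round(u))])
def proj(d,P):
    E=d['extrinsics'];p=E[:3,:3]@np.array(P)+E[:3,3];K=d['camera_matrix']
    a=np.array([p[0],-p[1]])/-p[2];a=a*(1+float(d['k1'])*(a@a));return K[:2,:2]@a+K[:2,2]
def crop(fn,x0,y0,x1,y1,s,out):
    im=cv2.imread(f'pics/{fn}.png')[y0:y1,x0:x1];cv2.imwrite(f'pics/{out}.png',cv2.resize(im,None,fx=s,fy=s,interpolation=cv2.INTER_CUBIC))
E
python3 - <<'E'
from h import *
for n in ('scene','side','wrist'):
    d=snap(n,n+'0'); print(n,-d['extrinsics'][:3,:3].T@d['extrinsics'][:3,3],d['k1'],d['camera_matrix'][0,0])
print(get_obs())
E
```

```text
pics
scene [ 1.15870018 -0.46972803  0.86070898] 0.012491785637643783 424.1226034341246
side [ 0.1025361  -0.82050742  1.20467397] 0.0038516885343639765 539.5353564711417
wrist [0.18391286 0.60217395 0.37231395] -0.07831670002749815 344.20041858602946
{'time_s': 0.15, 'qpos': array([-1.18647007,  0.41785154, -0.01032884,  1.6139864 ,  0.0046938 ,
        1.11067009, -0.05302966]), 'qvel': array([-0.00154669, -0.0013912 ,  0.00050631, -0.00224495,  0.00154476,
       -0.00270808,  0.00017786]), 'tau': array([ 2.04964839e-03, -8.64736962e+01,  6.79935291e-01, -4.35056305e+01,
        1.91922393e-02,  5.71003315e-03, -8.25807297e-05]), 'eef_pos': array([0.25806278, 0.56897612, 0.23081549]), 'ee_rot': array([-6.63818703e-01, -3.07052646e+00,  1.38512900e-03]), 'contact_force': array([-0.14960506, -0.54879013, -0.24918945]), 'torque': array([-0.00057666, -0.00519762,  0.00372191]), 'grip_width': 1.0013632227588813}
```

View pics/scene0.png

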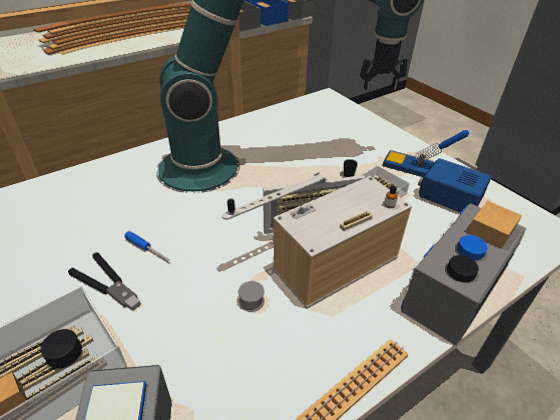

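View pics/side0.png

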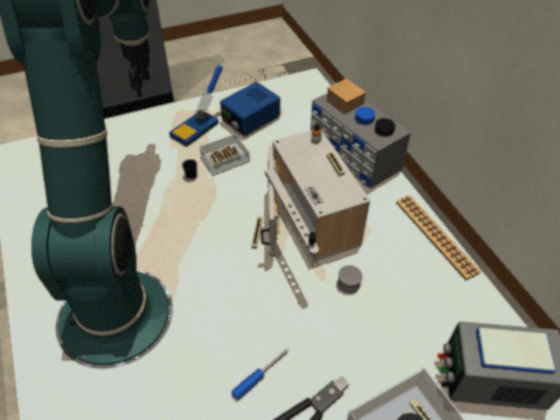

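View pics/wrist0.png

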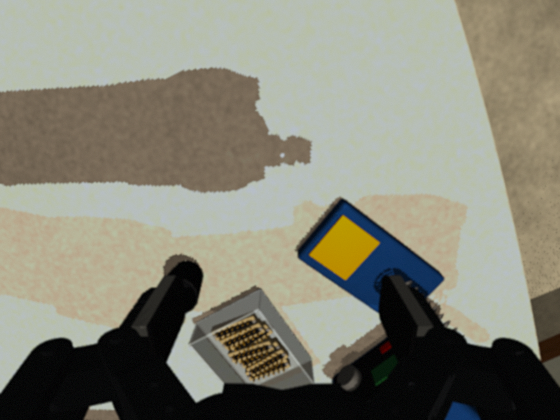

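```bash
python3 - <<'E'
from h import *
crop('scene0',205,145,425,310,3.6,'c1'); crop('side0',230,110,390,320,2.8,'c2')
E
```

```text
(no output)
```

View pics/c1.png

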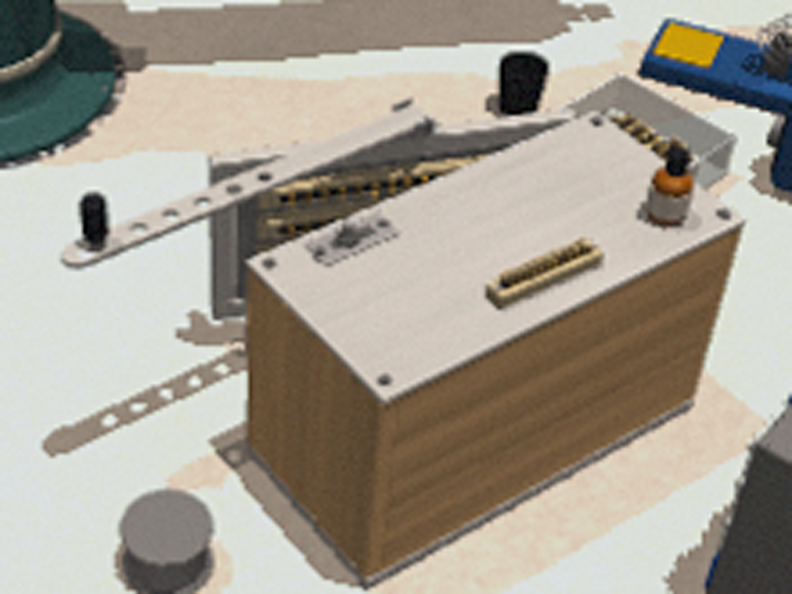

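View pics/c2.png

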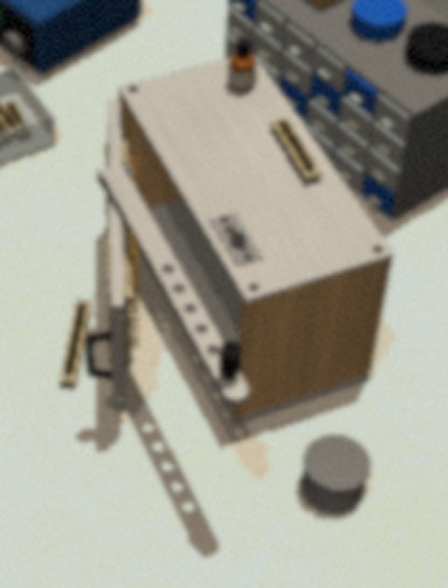

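```bash
python3 - <<'E'
from h import *
crop('side0',260,165,330,260,6.2,'c3');crop('scene0',215,170,335,230,6.6,'c4')
E
```

```text
(no output)
```

View pics/c3.png

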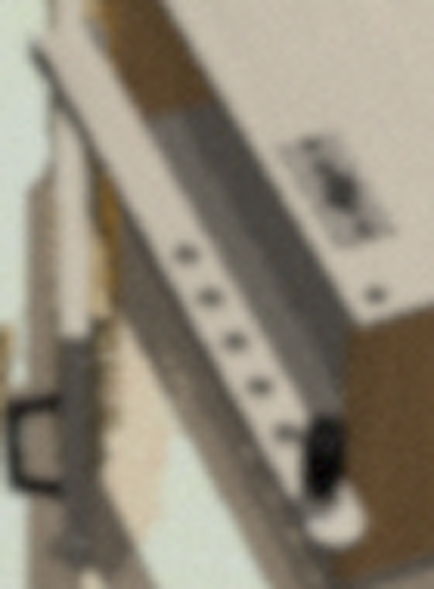

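View pics/c4.png

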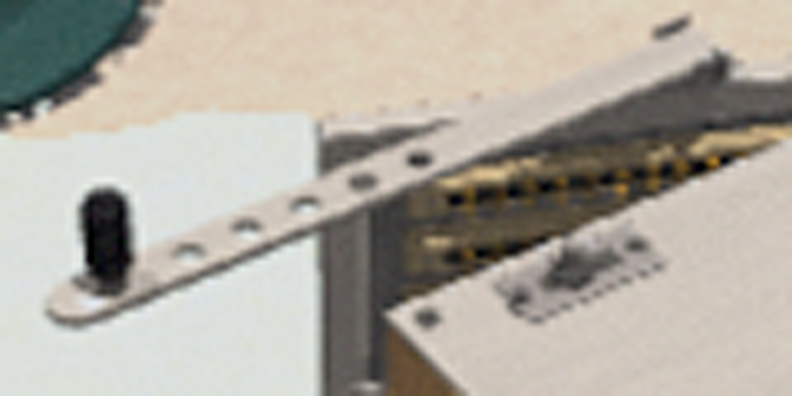

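```bash
cat > fit.py <<'E'
from h import *
from scipy.optimize import least_squares
A=load('scene0');B=load('side0')
def T(p,P):
    c,s=np.cos(p[2]),np.sin(p[2]);return np.array([p[0]+c*P[0]-s*P[1],p[1]+s*P[0]+c*P[1],P[2]])
def bar(g,s,r,z):
    # gate dir at 0: -y ; opens toward -x, clockwise seen from above
    a=-np.pi/2-g; d=np.array([np.cos(a),np.sin(a)]);pv=np.array([-.008,.147])+.13*d
    b=a+s;q=pv+r*np.array([np.cos(b),np.sin(b)]);return np.array([q[0],q[1],z])
cor=[((0,-.155,.19),(274.4,217.8),(318.6,216.1)),((.15,-.155,.19),(311.9,256.7),(370,200)),((.15,.155,.19),(410.8,206.7),None),((0,.155,.19),(370.8,177),(272.9,142.1))]
h4=[(419,159),(363,182),(305,204),(246,226),(189,250)];h3=[(185,253),(209,297),(234,342),(259,386),(286,432)]
hs=[(r,(x/6.6+215-.4,y/6.6+170-.4),(u/6.2+260-.4,v/6.2+165-.4)) for r,(x,y),(u,v) in zip((.13,.155,.18,.205,.23),h4,h3)]
def res(p,out=False,cams=(0,1)):
    r=[]
    for P,a,b in cor:
        W=T(p,P)
        if a and 0 in cams:r.append(proj(A,W)-a)
        if b and 1 in cams:r.append(proj(B,W)-b)
    for R,a,b in hs:
        W=T(p,bar(p[3],p[4],R,.2015))
        if 0 in cams:r.append(proj(A,W)-a)
        if 1 in cams:r.append(proj(B,W)-b)
    return np.concatenate(r)
if __name__=='__main__':
    for cams in ((0,1),(0,),(1,)):
        s=least_squares(lambda p:res(p,cams=cams),[.65,0,0,.4,.8],loss='soft_l1')
        if len(cams)==2: s2=s
        p=s.x;print(cams,p.round(4),s.cost);
        if len(cams)==2:print(res(p).reshape(-1,2).round(1).tolist())
    p=s2.x;np.save('p.npy',p)
    print('knob',T(p,bar(p[3],p[4],.262,.2255)),'slot',T(p,(.022,-.085,.1975)),'hinge',T(p,(-.008,.147,.2)),'piv',T(p,bar(p[3],p[4],0,.2)))
    for n,d in(('A',A),('B',B)):
        for P in(bar(p[3],p[4],.262,.2405),(.022,-.093,.2095),(.022,-.085,.2095),(.022,-.077,.2095)):print(n,proj(d,T(p,P)).round(1))
E
python3 fit.py
```

```text
(0, 1) [ 0.5419  0.1085 -0.0138  0.3863  0.3822] 7.2225906094981855
[[-0.6, -0.5], [0.1, 1.2], [0.1, -0.1], [1.7, 0.8], [2.3, -0.5], [-0.1, -1.4], [-0.1, -1.0], [0.5, -0.2], [0.1, 1.0], [0.5, -0.3], [0.1, 0.8], [0.6, -0.2], [0.0, 0.7], [0.8, 0.0], [0.0, 0.8], [0.4, -0.0], [-0.2, 0.8]]
(0,) [ 0.5429  0.1072 -0.0141  0.3837  0.3711] 2.3365488532555387
(1,) [ 0.5418  0.1111 -0.0136  0.3837  0.3842] 1.791690473410162
knob [ 0.48061776 -0.12608738  0.2255    ] slot [0.5627439  0.02321037 0.1975    ] hinge [0.5359548  0.25560302 0.2       ] piv [0.48531771 0.13587046 0.2       ]
A [230.9 199.4]
A [300.8 207. ]
A [303.6 205.8]
A [306.3 204.7]
B [311.8 234.4]
B [316.7 192.8]
B [315.4 190.7]
B [314.1 188.6]
```

```bash
cat > go.py <<'E'
import sys
from h import *
from scipy.spatial.transform import Rotation as Ro
def st():
    o=get_obs();R=Ro.from_rotvec(o['ee_rot']).as_matrix();return o,R
def rel(tgt,yaw=None):
    o,R=st();s=R.T@(np.array(tgt)-o['eef_pos']);cy=np.degrees(np.arctan2(R[1,1],R[0,1]))
    print('t',round(o['time_s'],2),'pos',o['eef_pos'].round(4),'yaw_y',cy.round(2),'tilt',R[:,2].round(4),'F',o['contact_force'].round(2),'w',round(o['grip_width'],3))
    print('shift mm',(s*1e3).round(1),'turn',None if yaw is None else round((cy-yaw+180)%360-180,1))
if __name__=='__main__':
    a=[float(x) for x in sys.argv[1:]]
    rel(a[:3],a[3] if len(a)>3 else None)
E
python3 go.py .43 .22 .33 30; python3 go.py .4806 -.126 .29 0
python3 - <<'E'
from h import *
A=load('scene0')
p=np.load('p.npy');c,s=np.cos(p[2]),np.sin(p[2])
for q in ((490,298),(600,250)):
    w=atz(A,q[0]/3.6+205,q[1]/3.6+145,.2);d=w[:2]-p[:2];print(w,[c*d[0]+s*d[1],-s*d[0]+c*d[1]])
E
```

```text
t 0.15 pos [0.2581 0.569  0.2308] yaw_y 65.6 tilt [-3.e-04 -8.e-04 -1.e+00] F [-0.15 -0.55 -0.25] w 1.001
shift mm [-300.7 -246.9  -98.9] turn 35.6
t 0.15 pos [0.2581 0.569  0.2308] yaw_y 65.6 tilt [-3.e-04 -8.e-04 -1.e+00] F [-0.15 -0.55 -0.25] w 1.001
shift mm [-489.7 -541.   -58.7] turn 65.6
[0.66303125 0.05510857 0.2       ] [np.float64(0.12183668181137028), np.float64(-0.05171810889522905)]
[0.66785379 0.14557948 0.2       ] [np.float64(0.12540775424579453), np.float64(0.038810837556820896)]
```

```bash
python3 -m crank '[[[-20,-15,-40],4],[[-60,-50,-80],10],[[-100,-85,-100],16],[[-145,-120,-100],22],[[-190,-160,-100],28],[[-230,-190,-100],32],[[-270,-220,-100],35],[[-300,-247,-100],36]]' ; echo
```

```text
time_s: 1.15
eef_pos: [0.4433, 0.1906, 0.4728]
ee_rot: [1.582, 2.714, 0.001]
contact_force: [1.0, 0.8, -0.5]
grip_width: 0.997
```

I typed millimetres where the rows take metres. The per-row limit held the move to free air, so no harm done. Using metres from here.

```bash
python3 go.py .4806 -.126 .31 0
```

```text
t 1.15 pos [0.4433 0.1906 0.4728] yaw_y 29.54 tilt [ 2.e-04  3.e-04 -1.e+00] F [ 1.04  0.79 -0.46] w 0.997
shift mm [-293.8 -123.7  162.7] turn 29.5
```

```bash
python3 -m crank '[[[-0.03,-0.013,0.01],4],[[-0.08,-0.034,0.035],9],[[-0.13,-0.055,0.06],14],[[-0.18,-0.076,0.09],19],[[-0.23,-0.097,0.12],24],[[-0.27,-0.114,0.145],28],[[-0.294,-0.124,0.163],29.5],[[-0.294,-0.124,0.163],29.5]]'; python3 go.py .4806 -.126 .2075 0
python3 - <<'E'
from h import *
snap('wrist','w1')
E
```

```text
time_s: 2.15
eef_pos: [0.4795, -0.126, 0.308]
ee_rot: [-2.222, -2.219, 0.003]
contact_force: [-0.1, 0.5, 0.0]
grip_width: 1.001
t 2.15 pos [ 0.4795 -0.126   0.308 ] yaw_y -0.09 tilt [-2.3e-03 -7.0e-04 -1.0e+00] F [-0.09  0.46  0.01] w 1.001
shift mm [  0.    1.3 100.5] turn -0.1
```

View pics/w1.png

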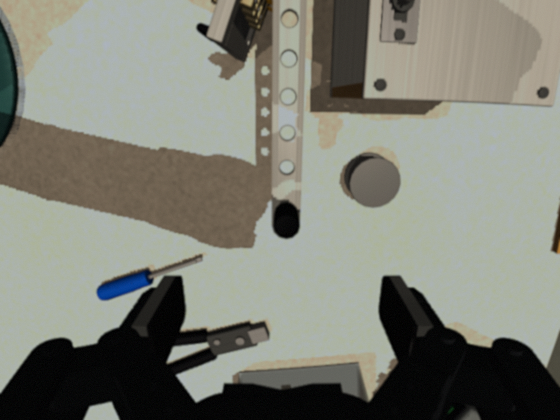

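```bash
python3 - <<'E'
from h import *
from fit import T,bar
d=load('w1');p=np.load('p.npy')
print('cam',-d['extrinsics'][:3,:3].T@d['extrinsics'][:3,3])
print('knobtop',atz(d,286,223,.2405),'peg top',atz(d,402,3,.2095))
for y in (-.093,-.085,-.077):print(proj(d,T(p,(.022,y,.2095))))
for q in((289.5,18,.13),(288.5,58,.155),(288,96,.18),(287.5,132,.205),(287,167,.23)):print(atz(d,*q[:2],.2015),T(p,bar(p[3],p[4],q[2],.2015)))
print('corner',atz(d,365,96,.19),T(p,(0,-.155,.19)))
crop('w1',260,0,460,240,2.5,'w1c')
E
```

```text
cam [ 0.48019211 -0.0447895   0.44955773]
knobtop [ 0.48235808 -0.12402753  0.2405    ] peg top [0.55583843 0.01275721 0.2095    ]
[412.76243309  -0.7379697 ]
[413.85442866 -14.2925727 ]
[414.90782563 -27.94410458]
[0.48471588 0.00433363 0.2015    ] [0.48298568 0.00589138 0.2015    ]
[ 0.48414821 -0.02058573  0.2015    ] [ 0.48253721 -0.01910459  0.2015    ]
[ 0.4839003 -0.0452978  0.2015   ] [ 0.48208874 -0.04410057  0.2015    ]
[ 0.48364154 -0.06987924  0.2015    ] [ 0.48164027 -0.06909655  0.2015    ]
[ 0.48337172 -0.09510007  0.2015    ] [ 0.4811918  -0.09409253  0.2015    ]
corner [ 0.53986691 -0.04500417  0.19      ] [ 0.53977807 -0.04647873  0.19      ]
```

View pics/w1c.png

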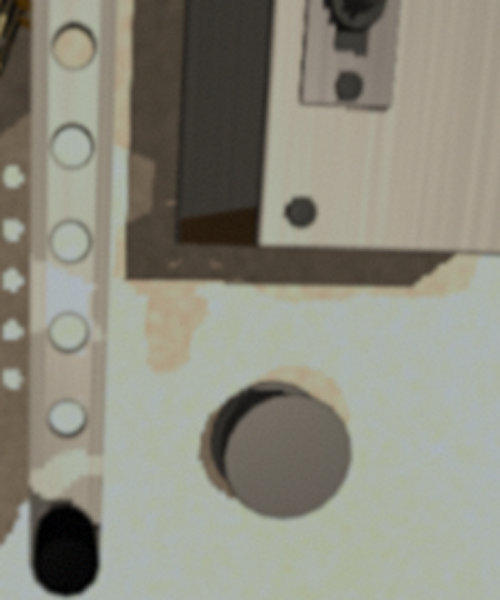

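```bash
python3 -m crank '[[[0.0,0.0,0.01],0],[[0.0,0.0,0.03],0],[[0.001,0.0,0.055],0],[[0.001,0.0,0.075],0],[[0.001,0.0,0.09],0],[[0.001,0.0,0.098],0],[[0.001,0.0,0.102],0],[[0.001,0.0,0.102],0]]' 0.3; python3 go.py .4806 -.126 .2075 0
python3 - <<'E'
from h import *
snap('wrist','w2')
d=load('w1');print(atz(d,399.2,34.4,.193))
E
```

```text
time_s: 3.2
eef_pos: [0.4804, -0.1234, 0.2074]
ee_rot: [2.219, 2.223, 0.0]
contact_force: [-0.4, -0.3, -0.7]
grip_width: 0.649
t 3.2 pos [ 0.4804 -0.1234  0.2074] yaw_y 0.1 tilt [ 3.e-04 -1.e-04 -1.e+00] F [-0.42 -0.35 -0.72] w 0.649
shift mm [-2.6  0.2 -0.1] turn 0.1
[ 0.56057848 -0.00341327  0.193     ]
```

View pics/w2.png

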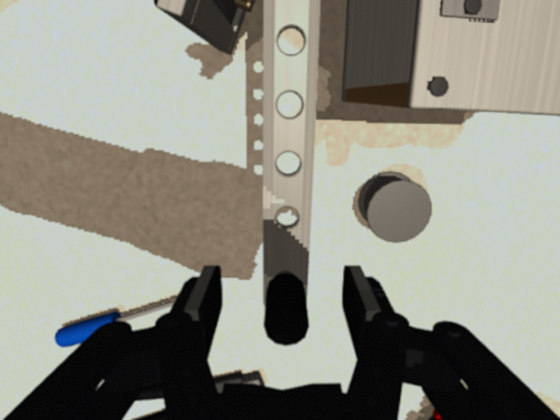

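```bash
python3 -m crank '[[[0,0,0],0],[[0,0,0],0],[[0,0,0],0],[[0,0,0],0],[[0,0,0],0],[[0,0,0],0],[[0,0,0],0],[[0,0,0],0]]' -1; python3 go.py .4806 -.126 .2075 0
python3 - <<'E'
# knob targets in rack->world with theta=.1 for gate/swivel path
from h import *
from fit import T
E
```

```text
time_s: 4.25
eef_pos: [0.4803, -0.1234, 0.2072]
ee_rot: [2.219, 2.223, -0.0]
contact_force: [0.3, -0.6, 0.3]
grip_width: 0.19
t 4.25 pos [ 0.4803 -0.1234  0.2072] yaw_y 0.1 tilt [ 1.e-04 -1.e-04 -1.e+00] F [ 0.33 -0.6   0.26] w 0.19
shift mm [-2.6  0.3 -0.3] turn 0.1
```

```bash
python3 -m crank '[[[0.0003,0,-0.003],0],[[0.001,0,-0.008],0],[[0.002,0,-0.014],0],[[0.003,0,-0.02],0],[[0.0037,0,-0.025],0],[[0.004,0,-0.027],0],[[0.004,0,-0.027],0],[[0.004,0,-0.027],0]]'; python3 go.py .4806 -.126 .2075 0
python3 - <<'E'
from h import *
snap('wrist','w3');snap('side','s3')
E
```

```text
time_s: 5.25
eef_pos: [0.4802, -0.1191, 0.234]
ee_rot: [-2.219, -2.223, -0.0]
contact_force: [0.4, 3.4, -2.5]
grip_width: 0.19
t 5.25 pos [ 0.4802 -0.1191  0.234 ] yaw_y 0.12 tilt [-3.e-04  3.e-04 -1.e+00] F [ 0.41  3.4  -2.54] w 0.19
shift mm [-6.9  0.4 26.5] turn 0.1
```

View pics/w3.png

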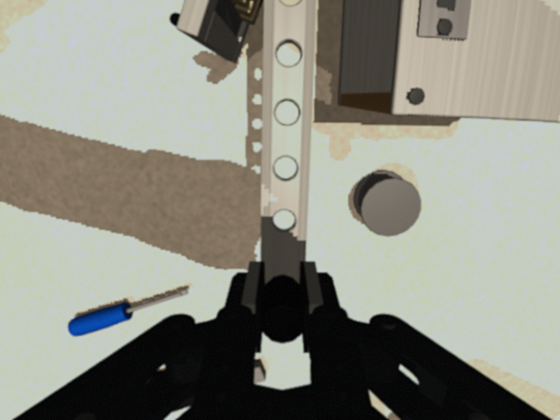

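View pics/s3.png

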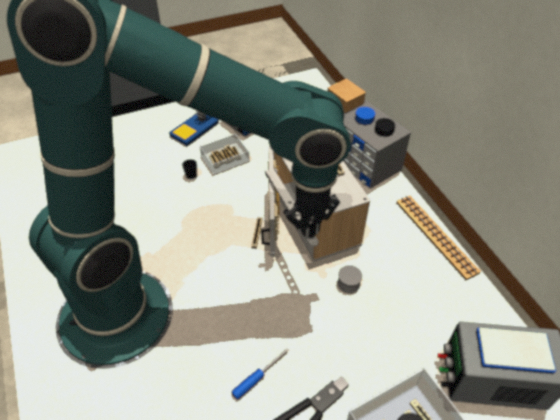

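```bash
cat > plan.py <<'E'
from h import *
from fit import T,bar
from go import rel
from scipy.optimize import fsolve
p=np.load('p.npy')
def goal(ex=0,e=0,th=.1,zoff=-.0185):
    hg=np.array([-.008,.147]);pg=np.array([.022+ex,-.085+e]);
    # hole at height th: horizontal radius .18*cos(th)
    f=lambda q:bar(q[0],q[1],.18*np.cos(th),0)[:2]-pg
    g,s=fsolve(f,[.74,.9]);
    r=.262*np.cos(th)-.0255*np.sin(th);z=.2+.262*np.sin(th)+.0255*np.cos(th)
    w=T(p,bar(g,s,r,z+zoff));return g,s,w,np.degrees(p[2]-g+s)
if __name__=='__main__':
    for th in(.1,0):
      for e in(-.008,0,.008):print(th,e,goal(0,e,th))
    g,s,w,yaw=goal();rel(w,yaw)
    for f in (.125,.25,.375,.5,.625,.75,.875,1):
        G=p[3]+f*(g-p[3]);S=p[4]+f*(s-p[4]);r=.262*np.cos(.1)-.0255*np.sin(.1)
        print(f,end=' ');rel(T(p,bar(G,S,r,.2328)),np.degrees(p[2]-G+S))
E
python3 plan.py | grep -v pos; python3 -c "
from h import *
snap('scene','a3');crop('a3',205,115,425,280,3.6,'a3c')"
```

```text
0.1 -0.008 (np.float64(0.6864484442792212), np.float64(1.3648404893079222), array([ 0.61138134, -0.04701165,  0.23302896]), np.float64(38.07670598780862))
0.1 0 (np.float64(0.7343451289710078), np.float64(1.44706685031346), array([ 0.6135989 , -0.03730257,  0.23302896]), np.float64(40.0436515526368))
0.1 0.008 (np.float64(0.7804107274027594), np.float64(1.5257071197429233), array([ 0.61565339, -0.02761494,  0.23302896]), np.float64(41.91004271983288))
0 -0.008 (np.float64(0.6935092084657974), np.float64(1.3729264729646093), array([ 0.61327014, -0.04928622,  0.207     ]), np.float64(38.13544673652062))
0 0 (np.float64(0.7413125105508569), np.float64(1.4546378501588466), array([ 0.61553821, -0.03953324,  0.207     ]), np.float64(40.078236331689105))
0 0.008 (np.float64(0.7873340185163992), np.float64(1.5328384945807418), array([ 0.61764019, -0.02980294,  0.207     ]), np.float64(41.92196503901369))
shift mm [ 81.6 133.5   1. ] turn -39.9
shift mm [-0.2 18.4  1.2] turn -4.0
shift mm [ 5.  36.3  1.2] turn -9.1
shift mm [12.5 54.   1.2] turn -14.3
shift mm [22.1 71.4  1.2] turn -19.4
shift mm [34.  88.1  1.2] turn -24.5
shift mm [ 47.9 104.2   1.2] turn -29.7
shift mm [ 63.8 119.4   1.2] turn -34.8
shift mm [ 81.6 133.5   1.2] turn -39.9
```

View pics/a3c.png

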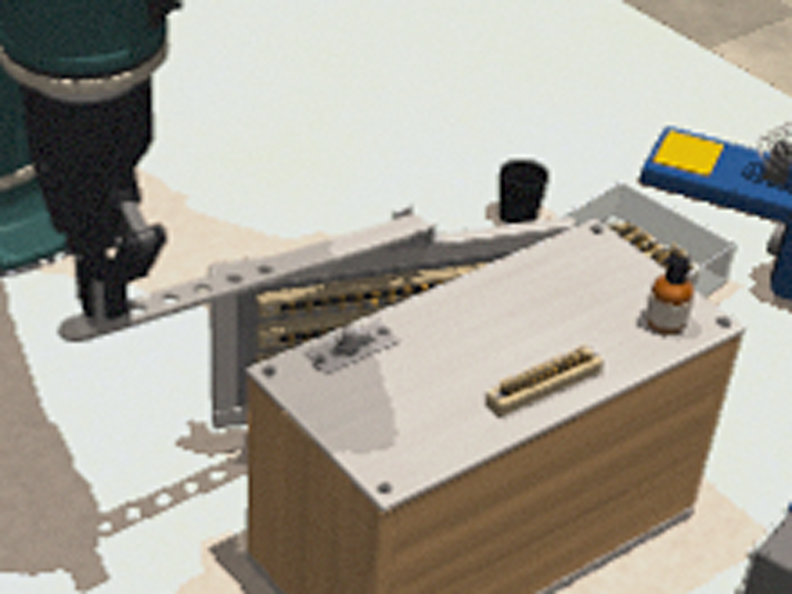

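```bash
python3 -m crank '[[[0,0.005,0],-1],[[0,0.013,0],-2.5],[[0.002,0.023,0],-5],[[0.004,0.033,0],-8],[[0.008,0.043,0],-11],[[0.0125,0.054,0],-14],[[0.017,0.063,0],-17],[[0.022,0.0714,0],-19.4]]'; python3 plan.py |grep -A1 '^t' |head -2;  python3 plan.py | grep -A2 '^0.5'
python3 -c "
from h import *
snap('wrist','w4')"
```

```text
time_s: 6.4
eef_pos: [0.5524, -0.0978, 0.2341]
ee_rot: [1.81, 2.567, -0.001]
contact_force: [-0.4, -2.8, -1.4]
grip_width: 0.187
t 6.4 pos [ 0.5524 -0.0978  0.2341] yaw_y 19.62 tilt [ 2.0e-04 -1.1e-03 -1.0e+00] F [-0.37 -2.78 -1.37] w 0.187
shift mm [36.4 78.   1. ] turn -20.4
0.5 t 6.4 pos [ 0.5524 -0.0978  0.2341] yaw_y 19.62 tilt [ 2.0e-04 -1.1e-03 -1.0e+00] F [-0.37 -2.78 -1.37] w 0.187
shift mm [ 1.1 -0.5  1.3] turn 0.1
0.625 t 6.4 pos [ 0.5524 -0.0978  0.2341] yaw_y 19.62 tilt [ 2.0e-04 -1.1e-03 -1.0e+00] F [-0.37 -2.78 -1.37] w 0.187
```

View pics/w4.png

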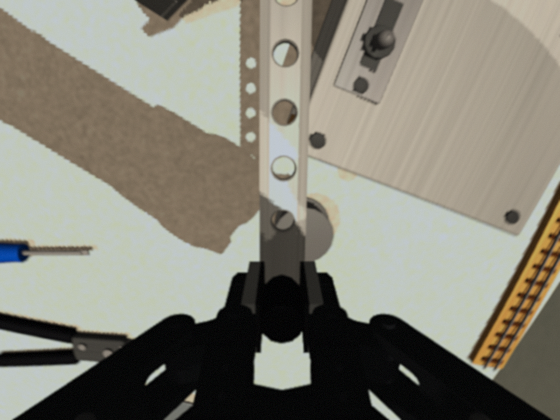

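```bash
python3 - <<'E'
from h import *
crop('w4',260,0,430,170,4.5,'w4c')
E
```

```text
(no output)
```

View pics/w4c.png

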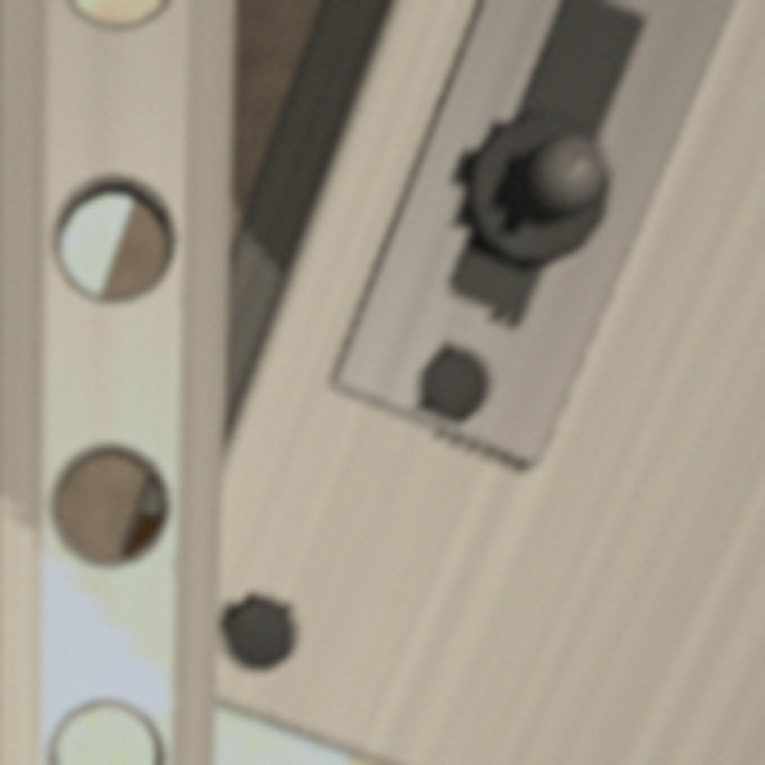

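```bash
python3 - <<'E'
from h import *
from fit import T,bar
d=load('w4');p=np.load('p.npy')
f=lambda x,y,z:atz(d,260-.4+x/4.5,y/4.5-.4,z)
c,s=np.cos(p[2]),np.sin(p[2])
def rk(w):
    q=w[:2]-p[:2];return (c*q[0]+s*q[1],-s*q[0]+c*q[1])
for n,w in(('peg',f(570,172,.2085)),('washer',f(537,190,.195)),('platescrew',f(453,384,.193)),('corner',f(215,703,.19))):print(n,w.round(4),np.round(rk(w),4))
for r,q in((.18,(0,0)),(.155,(0,0))):pass
for n,x,y,r in(('h205?',113,240,.180),('h?',109,505,.205)):
    w=f(x,y,.2025+.1*r);print(n,w.round(4))
print('cam',-d['extrinsics'][:3,:3].T@d['extrinsics'][:3,3])
for r in(.13,.155,.18,.205,.23):
    print(r,T(p,bar(p[3]+.5*(.7343-p[3]),p[4]+.5*(1.447-p[4]),r*.995,.2025+.1*r)))
E
```

```text
peg [0.5608 0.0184 0.2085] [ 0.0202 -0.0899]
washer [0.5611 0.0186 0.195 ] [ 0.0204 -0.0896]
platescrew [ 0.5608 -0.0031  0.193 ] [ 0.0204 -0.1113]
corner [ 0.5488 -0.0464  0.19  ] [ 0.009  -0.1548]
h205? [ 0.5205 -0.0048  0.2205]
h? [ 0.5283 -0.0275  0.223 ]
cam [ 0.52517652 -0.0213108   0.3756414 ]
0.13 [0.50854601 0.02452045 0.2155    ]
0.155 [0.51685243 0.00107329 0.218     ]
0.18 [ 0.52515885 -0.02237386  0.2205    ]
0.205 [ 0.53346527 -0.04582101  0.223     ]
0.23 [ 0.54177169 -0.06926817  0.2255    ]
```

```bash
python3 -m crank '[[[0.003,0.009,0],-2.5],[[0.008,0.02,0],-5],[[0.013,0.031,0],-8],[[0.019,0.042,0],-11],[[0.025,0.053,0],-14],[[0.0305,0.062,0],-17],[[0.0361,0.0708,0],-19.2],[[0.0361,0.0708,0],-19.2]]'; python3 go.py .607 -.04 .234 38.8
python3 -c "
from h import *
snap('wrist','w5');snap('scene','a5');crop('a5',205,115,425,280,3.6,'a5c');crop('w5',180,0,430,220,3,'w5c')"
```

```text
time_s: 7.45
eef_pos: [0.6065, -0.0386, 0.2339]
ee_rot: [-1.357, -2.833, -0.0]
contact_force: [-2.2, -1.7, -1.0]
grip_width: 0.191
t 7.45 pos [ 0.6065 -0.0386  0.2339] yaw_y 38.8 tilt [-5.e-04  4.e-04 -1.e+00] F [-2.2  -1.68 -1.05] w 0.191
shift mm [-1.4 -0.5 -0.1] turn 0.0
```

View pics/w5c.png

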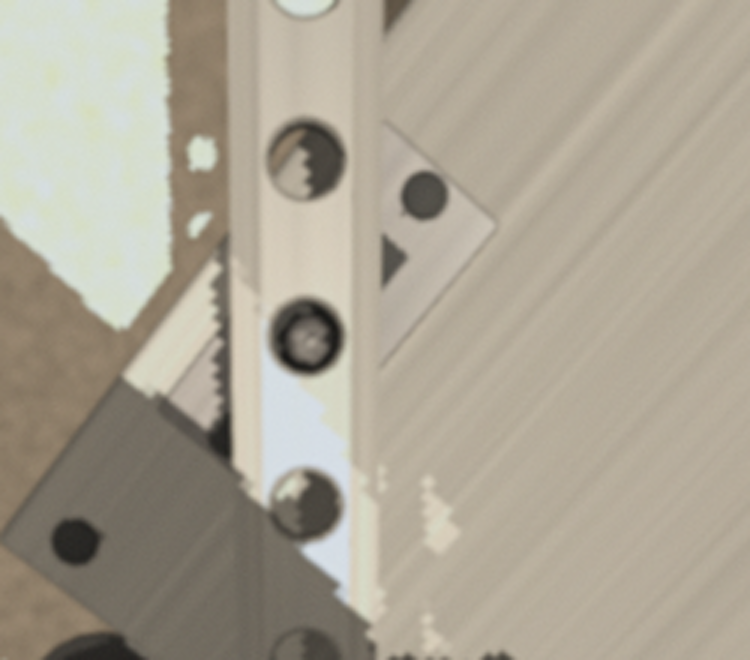

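View pics/a5c.png

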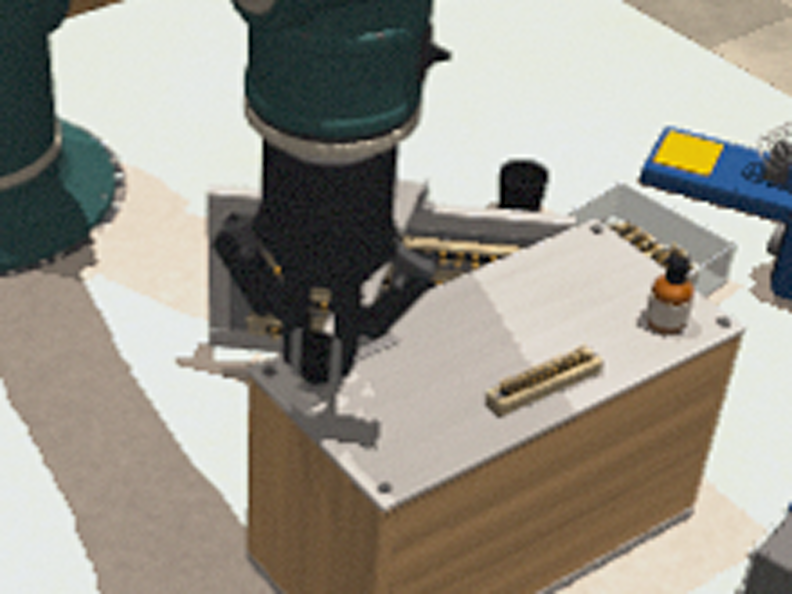

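```bash
python3 -m crank '[[[-0.0003,0,0.002],0],[[-0.0007,0,0.004],0],[[-0.001,0,0.006],0],[[-0.0014,0,0.008],0],[[-0.0017,0,0.010],0],[[-0.0021,0,0.012],0],[[-0.0021,0,0.012],0],[[-0.0021,0,0.012],0]]'; python3 go.py .607 -.04 .207 38.8
python3 -c "
from h import *
snap('wrist','w6');crop('w6',180,0,430,220,3,'w6c')"
```

```text
time_s: 8.55
eef_pos: [0.6077, -0.0413, 0.2222]
ee_rot: [1.36, 2.832, -0.0]
contact_force: [-0.1, -1.6, -0.3]
grip_width: 0.189
t 8.55 pos [ 0.6077 -0.0413  0.2222] yaw_y 38.7 tilt [ 1.e-04 -2.e-04 -1.e+00] F [-0.14 -1.57 -0.32] w 0.189
shift mm [ 1.4  0.3 15.2] turn -0.1
```

View pics/w6c.png

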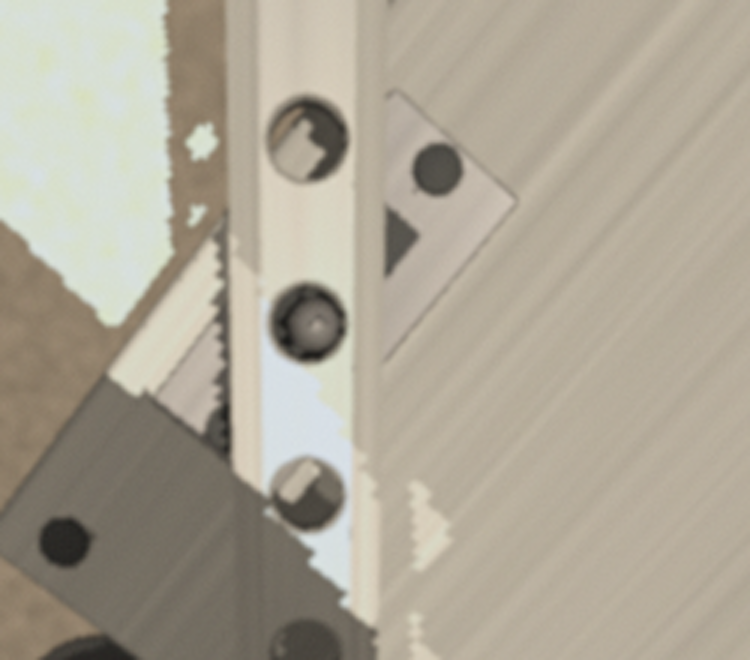

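```bash
python3 -m crank '[[[0,0.0008,0],0],[[-0.0003,0.0008,0.002],0],[[-0.0006,0.0008,0.0045],0],[[-0.001,0.0008,0.007],0],[[-0.0013,0.0008,0.0095],0],[[-0.0016,0.0008,0.012],0],[[-0.0019,0.0008,0.0147],0],[[-0.0019,0.0008,0.0147],0]]'; python3 go.py .607 -.04 .207 38.8
python3 -c "
from h import *
snap('wrist','w7');crop('w7',180,0,430,220,3,'w7c')"
```

```text
time_s: 9.6
eef_pos: [0.6094, -0.0422, 0.2073]
ee_rot: [-1.36, -2.832, 0.0]
contact_force: [-1.4, -0.2, 0.6]
grip_width: 0.191
t 9.6 pos [ 0.6094 -0.0422  0.2073] yaw_y 38.71 tilt [-3.e-04 -1.e-04 -1.e+00] F [-1.41 -0.23  0.63] w 0.191
shift mm [ 3.2 -0.5  0.3] turn -0.1
```

View pics/w7c.png

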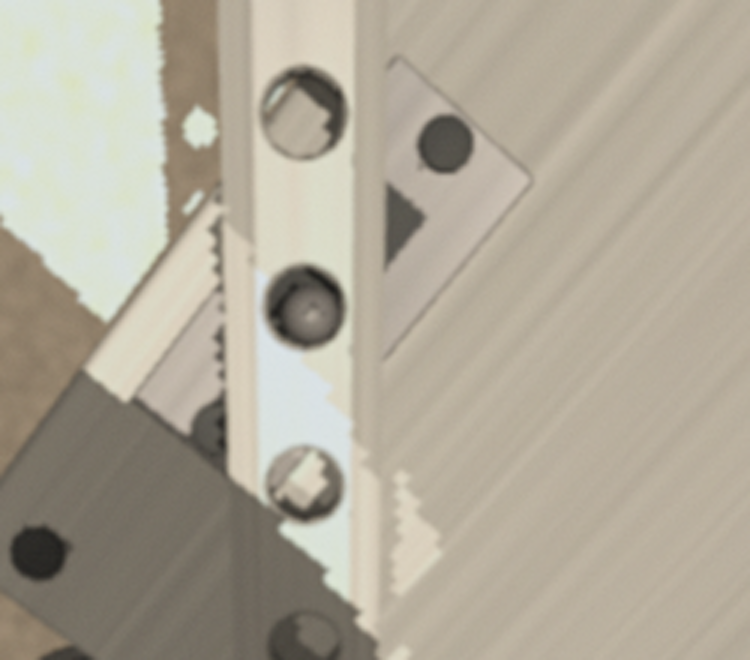

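```bash
python3 -m crank '[[[0,0,0],0],[[0,0,0],0],[[0,0,0],0],[[0,0,0],0],[[0,0,0],0],[[0,0,0],0],[[0,0,0],0],[[0,0,0],0]]' 0.1; python3 go.py .607 -.04 .207 38.8
python3 -c "
from h import *
snap('wrist','w8')"
```

```text
time_s: 10.65
eef_pos: [0.6094, -0.0422, 0.2075]
ee_rot: [1.36, 2.832, -0.0]
contact_force: [0.1, -0.9, -0.1]
grip_width: 0.547
t 10.65 pos [ 0.6094 -0.0422  0.2075] yaw_y 38.7 tilt [-1.e-04 -1.e-04 -1.e+00] F [ 0.09 -0.94 -0.08] w 0.547
shift mm [ 3.3 -0.5  0.5] turn -0.1
```

View pics/w8.png

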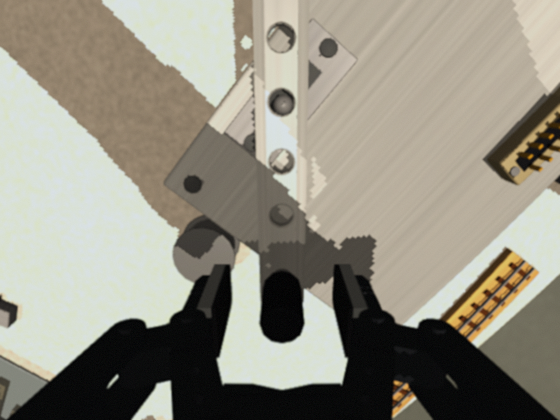

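The knob is free between the open pads at (283,305), and the peg shows inside the middle hole at (283,102). Next I'll retreat straight up and then away.

```bash
python3 -m crank '[[[0,0,-0.005],0],[[0,0,-0.015],0],[[0,0,-0.03],0],[[0,0,-0.05],0],[[0,0,-0.07],0],[[0,0,-0.09],0],[[0,0,-0.1],0],[[0,0,-0.1],0]]'; python3 -c "
from h import *
snap('wrist','w9');snap('side','s9');snap('scene','a9')"
```

```text
time_s: 11.7
eef_pos: [0.6096, -0.0422, 0.3082]
ee_rot: [1.359, 2.831, 0.001]
contact_force: [-0.3, -0.5, -0.1]
grip_width: 0.554
```

View pics/w9.png

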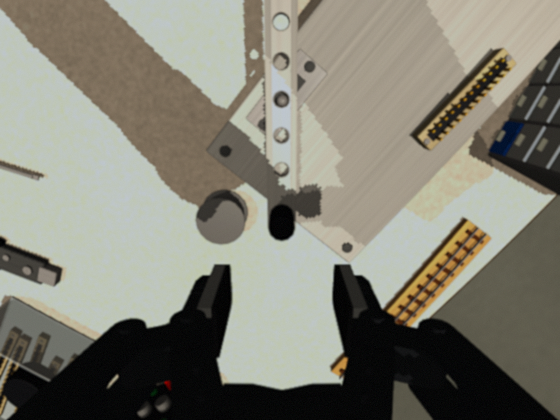

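```bash
python3 -m crank '[[[-0.01,-0.02,-0.02],0],[[-0.025,-0.06,-0.04],0],[[-0.04,-0.11,-0.05],0],[[-0.055,-0.16,-0.05],0],[[-0.07,-0.205,-0.05],0],[[-0.09,-0.25,-0.05],0],[[-0.103,-0.287,-0.05],0],[[-0.103,-0.287,-0.05],0]]'; python3 -c "
from h import *
snap('side','s10');snap('scene','a10');crop('a10',205,145,425,310,3.6,'a10c');crop('s10',230,110,390,270,3.7,'s10c')"
```

```text
time_s: 12.85
eef_pos: [0.4471, -0.3055, 0.3585]
ee_rot: [1.368, 2.827, -0.001]
contact_force: [0.4, -0.3, -0.6]
grip_width: 0.551
```

View pics/a10c.png

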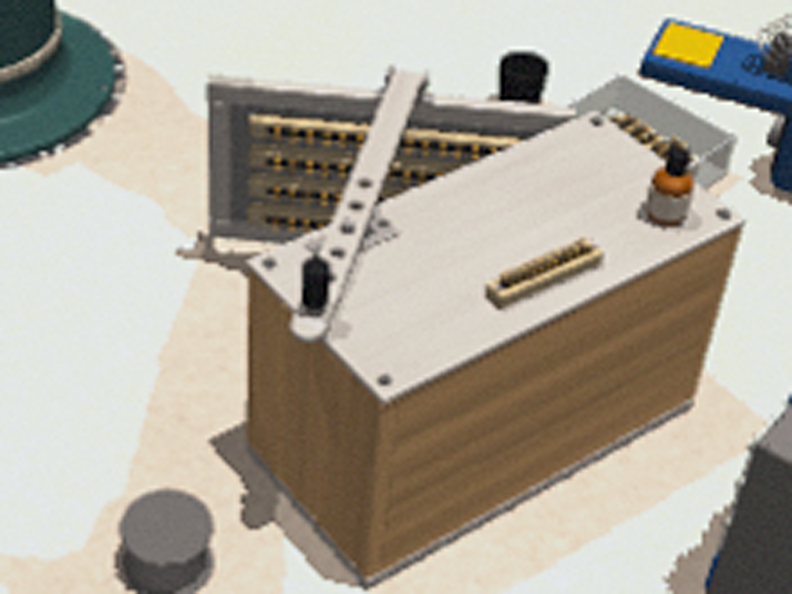

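View pics/s10c.png

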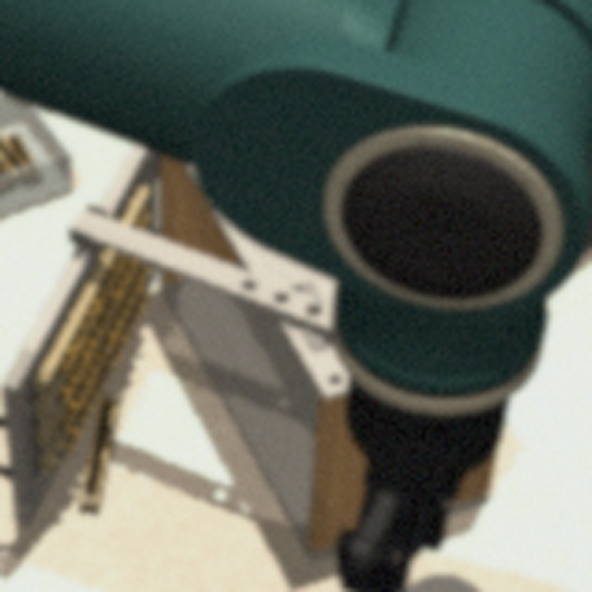

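```bash
python3 - <<'E'
from h import *
from fit import T,bar
from plan import goal
p=np.load('p.npy');A=load('a10');W=load('w9')
g,s,w,_=goal(-.001,-.0049,0);print(g,s)
for th in(0,.045):
  print(th,[((proj(A,T(p,bar(g,s,r*np.cos(th)-z*np.sin(th),.2+r*np.sin(th)+z)))-[205,145])*3.6).round(0).tolist() for r,z in((.13,.0025),(.155,.0025),(.18,.0025),(.205,.0025),(.262,.0405))])
d=W
print('ranges wrist (bar z):',[ (u,v,dep(d,u,v)[2].round(4)) for u,v in((281,40),(282,80),(282,118),(281,153),(281,180))])
crop('a10',280,185,330,245,12,'z')
E
```

```text
0.7172385803935276 1.4063248299246789
0 [[366.0, 184.0], [357.0, 206.0], [347.0, 229.0], [338.0, 253.0], [317.0, 265.0]]
0.045 [[366.0, 177.0], [357.0, 198.0], [348.0, 219.0], [339.0, 242.0], [318.0, 248.0]]
ranges wrist (bar z): [(281, 40, np.float64(0.2015)), (282, 80, np.float64(0.2017)), (282, 118, np.float64(0.2)), (281, 153, np.float64(0.1998)), (281, 180, np.float64(0.2007))]
```

View pics/z.png

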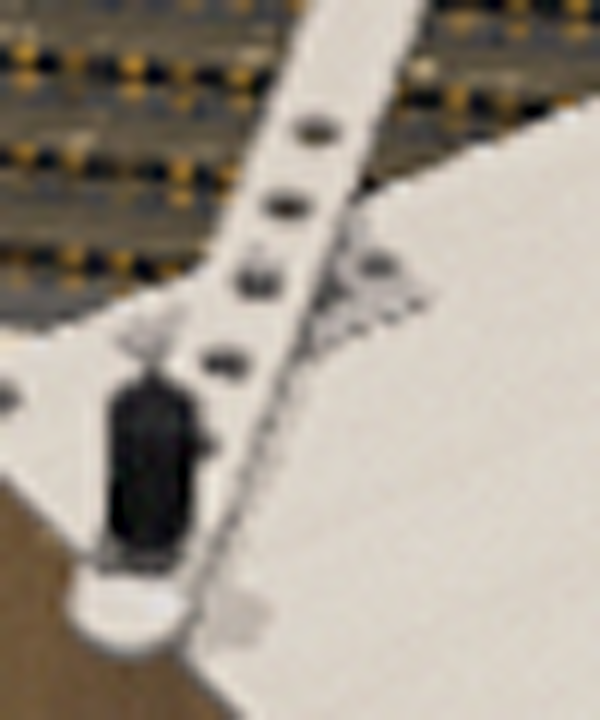

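```bash
python3 -c "
from rig import finish_job
print(finish_job())"
```

```text
the job is handed in; nothing more can be done
None
```

The gate is swung further out and propped. The stay bar's third hole is over the peg, the bar lies level, and I handed the job in about 13 s into the 56 s allowed.

I gripped the knob, lifted the bar and swung it in over the rack, which opened the gate from about 0.39 to about 0.72 rad. I found the peg with the wrist camera, about 5 mm from the slot middle towards the rack's -y. I centred the hole over it, lowered the bar, let go and backed the arm clear.

**Last checks:**
- **Hole on peg:** the last scene picture shows the peg's tip standing in the third of the five holes.
- **Bar fully down:** the hole positions match the level-bar prediction to about a pixel. The wrist range readings give the bar's top at 200–202 mm along its whole length, as expected for a level bar.
- **Forces:** after each move the wrist force read only a few newtons.
- **Other things:** strip B, the flux bottle, the reel, the cup and the tub look unmoved in the last pictures. I did not measure the bystanders, and the driver and crimper are outside the final close-ups.

**Errors and disagreements:**
- I typed my first move in millimetres where the rows take metres. The per-row limit kept it in free air and it touched nothing.
- The wrist camera and the two fixed cameras disagreed by about 2 mm, and the knob sat about 3 to 4 mm off the grip centre. I aligned the hole by the wrist camera's view of the peg through it.

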